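# Load the solvent tray and change the bottle on the stirrer

## Robot

A 6-joint arm with a two-finger parallel gripper is mounted at the origin on the work surface. World frame = base frame: x ahead of the robot, y to its left, z up, the work surface at z = 0. Lengths are in m, angles in rad, forces in N, time in s.
With the tool pointing down it reaches from about 0.25 to 0.725 m from the base axis. Payload 9.7 kg.
Tool frame: the origin (TCP) lies midway between the tips of the shut fingers; the grasp point (between the pads) lies 19 mm behind it; z points along the fingers, y is the line along which they close (so a half turn about z gives the same grasp; the last joint's range is limited). The gripper opens to 85 mm and grips with 20 to 120 N. Pads are 22 mm wide; open, the fingers measure 114 mm over their backs; the gripper's body (76 mm by 85 mm) begins 54 mm behind the grasp point. The pads swing forward as they close: fully open they stand 13 mm farther back than shut.
Start: joints at [1.323, 0.087, 0.176, 1.66, 0, 1.571], TCP at [0.135, 0.533, 0.231] pointing down, gripper open.
Joint ranges: [-3.13, 3.13], [-0.85, 1.81], [-1.15, 1.24], [-2.2, 2.28], [-1.44, 1.52], [-3.14, 3.14]. Speed limits (rad/s): [2.22, 2.22, 2.57, 3.14, 3.14, 3.14].

## Interface

Orientations are given as a unit quaternion [w, x, y, z].
In Python, from plant import state, capture, calibration, close_job gives the robot as it stands.
- The arm moves only by the shell command python3 -m jog 'ROWS' [FORCE]. ROWS is JSON, a list of rows, each an object with "translation": the shift along the tool's x, y, z in mm, a list of three; "delta_rot": the turn, a rotation vector about the tool's x, y, z in degrees, a list of three; "grip": the closure, from 0 (fully open) to 1 (shut). In form: [{"translation": [x, y, z], "delta_rot": [ax, ay, az], "grip": grip}, ...]. A call has 1 to 5 rows; each row is the pose to reach, as a shift and turn from the pose commanded when the call began, along the tool's axes at that moment; what a row does not reach only later rows make up. A row lasts 1/12 s, in which the tool goes at most 41.7 mm and 7.16 degrees, less where a joint would pass 70% of its speed; a pose out of reach is approached as far as the arm can. A call with a gripper value outside its range is refused whole. The fingers move at their own pace and stop on an object; FORCE is the grip in N (left out, the last holds). Time passes only in rows, so rows that repeat a pose let the fingers close. It gives the time, the measured TCP pose, the force, the opening and the grip force at its end, in the units of the state.
- state(): the state, without advancing time (a new reading comes with each control period).
- capture(name): name is "scene" or "top" or "wrist"; returns the picture (420x560x3 uint8, red, green, blue); there is no depth.
- calibration(name): a dict with "K" (3x3 intrinsics, pixels), "rvec" (rotation vector, rad) and "tvec" (3), from world to camera coordinates, as OpenCV has them. Camera axes: x right, y down, z forward; pixel columns grow to the right and rows downward; lengths in m; the calibration is good to about 2 mm. A picture is of the moment at which its call begins: read the wrist's pose just before it. calibration takes no time and is no camera call; for the wrist camera it gives the pose at the moment of the call.
- close_job(): hands the job in; it is judged then, once.
The state is a dict: "time": time; "qpos": joint angles; "dq": joint speeds; "joint_torque": joint torques, N m; "eef_pos": TCP position; "orientation": TCP orientation; "wrist_force": force on the tool from outside, world axes, zero at the start; "torque": the same for the moment, N m; "gripper_width": finger opening in m; "gripper_force": force on a finger pad.
Only numpy, scipy, OpenCV 4.12 (cv2) and the standard library are available. Lean on these libraries where they do the work, as an engineer would, in place of code of your own. Each camera call takes 0.05 s, during which the arm holds its last target. There are 200 camera calls.

## Task

Set up the bottles for the next chromatography run. In the white three-compartment tray, stand the big amber bottle in the wide compartment and the two medium clear bottles in the narrow ones, so that the orange-capped bottle, which has finished stirring, stands between the amber bottle and the green-capped one; the small white-capped bottle takes its place on the middle of the magnetic stirrer's round plate. They are glass: set each one down upright, without letting it drop, and leave the beaker, the vial rack and the pipette-tip box where they are.

Things in the scene. Friction and masses are not known exactly. Their poses are not given: they have to be found in the camera images.
- amber_mid (a point): Big amber (brown) glass screw-cap laboratory bottle, blue cap, 70 mm across and 143 mm high, 0.3 to 0.55 kg. It starts on the bench. Point: on its axis, half-way up; z up along the axis; upright at the start. The cap, 54 mm across and 26 mm high at the very top, is the easiest grasp from above: its middle is 58.5 mm above this point; below it a 40 mm neck, then the shoulder.
- orange_mid (a point): Medium clear glass screw-cap laboratory bottle, orange cap, 56 mm across and 105 mm high, 0.15 to 0.26 kg. It starts standing on the stirrer's plate. Point: on its axis, half-way up; z up along the axis; upright at the start. The cap, 54 mm across and 26 mm high at the very top, is the easiest grasp from above: its middle is 39.5 mm above this point; below it a 40 mm neck, then the shoulder.
- green_mid (a point): Medium clear glass screw-cap laboratory bottle, green cap, 56 mm across and 105 mm high, 0.15 to 0.26 kg. It starts on the bench. Point: on its axis, half-way up; z up along the axis; upright at the start. The cap, 54 mm across and 26 mm high at the very top, is the easiest grasp from above: its middle is 39.5 mm above this point; below it a 40 mm neck, then the shoulder.
- small_mid (a point): Small clear glass screw-cap laboratory bottle, white cap, 46 mm across and 91 mm high, 0.08 to 0.15 kg. It starts on the bench. Point: on its axis, half-way up; z up along the axis; upright at the start. The cap, 40 mm across and 21 mm high at the very top, is the easiest grasp from above: its middle is 35 mm above this point; below it a 30 mm neck, then the shoulder.
- tray: White open tray, any yaw, fixed to the bench: 94 (x) by 242 (y) mm, with rim 110 by 254, 45 high; walls and floor 4 mm. Three compartments in a row along its y, each 86 mm deep in x, centred on x = 0: the wide one (86 mm in y) centred at y = +74 mm, narrow ones (70 mm) at y = -8 (the middle one) and -82 mm. Bottles stand on its floor, 4 mm above the bench. Origin: centre of the underside; z up.
- stirrer: White compact magnetic stirrer, fixed to the bench; round flat steel plate 112 mm across, its top 56 mm above the bench. Origin: on the bench, straight below the plate's centre; z up. Its body reaches from x = -103 (black knob -116) to +63 mm and y = -63 to +63 mm; knob and display on the -x face.
- beaker_mid (a point): Glass beaker, 74 mm across and 95 mm high, with two white stir bars in it; a bystander beyond the bottles. This point is on its axis half-way up.
- rack_mid (a point): Blue rack with small vials, 75 by 135 mm and 40 mm high; a bystander beyond the bottles. This point is its centre, half-way up.
- tips_mid (a point): Blue pipette-tip box with a clear lid, 87 by 122 mm and 88 mm high; a bystander beyond the bottles. This point is its centre, half-way up.
There are look-alikes about, which are no part of the job. What is shaped like the part that bears orange_mid but yellow is not meant. Of the things that look like the part that bears amber_mid, the larger one is meant.

How it is judged:
By the outcome, as a careful person would: the job done as asked, in the order asked, and still so for the second after the job is handed in, with the robot touching nothing.
It also fails if it takes over 96 s, if anything falls off the work surface, if the arm or the gripper's body presses on something with over 40 N, if the wrist force passes 120 N, or if a joint passes its speed limit or range.

## Working session

There is one attempt and no reset: what is moved stays moved. The work goes in short steps, Python scripts to look and compute and a shell command to move; the robot and the scene stay as the last step left them, time stands still between calls to the robot, and variables do not carry over. Pictures are saved under pics/ and viewed, at most 14 in all, crops included, and the job is handed in when it is done.

```bash
mkdir -p pics; ls
python3 - <<'E'
from plant import *
import cv2
s=state();print({k:s[k] for k in('time','eef_pos','orientation','wrist_force','gripper_width')})
for n in('scene','top'):
    cv2.imwrite(f'pics/{n}0.png',capture(n)[:,:,::-1])
    print(calibration(n))
E
```

```text
pics
{'time': 0.0, 'eef_pos': array([0.13481936, 0.53298114, 0.23057039]), 'orientation': array([-9.80610628e-05,  1.23558056e-01,  9.92337116e-01, -6.67571106e-04]), 'wrist_force': array([-0.20909476,  0.21748529, -0.06149964]), 'gripper_width': 0.08593147670647429}
{'K': array([[454.04268351,   0.        , 276.48883359],
       [  0.        , 454.04268351, 211.54577474],
       [  0.        ,   0.        ,   1.        ]]), 'rvec': array([ 1.25652584,  2.19091146, -1.01611218]), 'tvec': array([ 0.31729461, -0.24645278,  1.55297547])}
{'K': array([[521.47115896,   0.        , 274.37018459],
       [  0.        , 521.47115896, 216.75936089],
       [  0.        ,   0.        ,   1.        ]]), 'rvec': array([ 2.19211165, -1.98617345,  0.2396273 ]), 'tvec': array([-0.03562463,  0.62303227,  1.10333272])}
```

View pics/scene0.png

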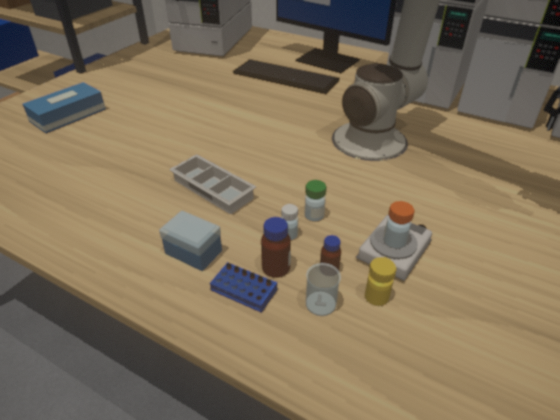

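View pics/top0.png

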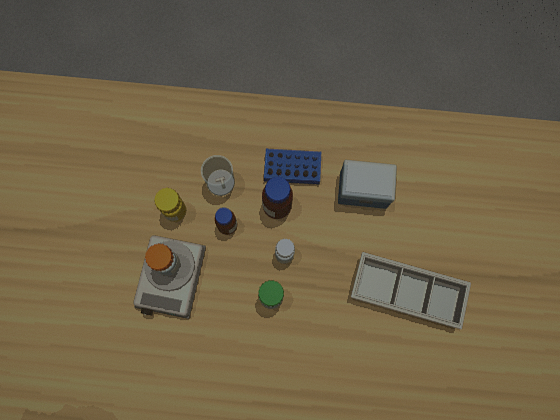

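The scene shows the amber bottle (275,245), green (315,200), small white (290,220), orange on the stirrer (400,225), and the tray (212,183). The small amber and yellow bottles are the look-alikes. I'll zoom the top view for measurement.

```bash
cat > h.py <<'E'
from plant import *
import cv2,numpy as np
def ray(n,u,v,z,cal=None):
    c=cal or calibration(n);R=cv2.Rodrigues(c['rvec'])[0]
    d=R.T@np.linalg.inv(c['K'])@[u,v,1];o=-R.T@c['tvec']
    return o+d*(z-o[2])/d[2]
def proj(n,P,cal=None):
    c=cal or calibration(n)
    return cv2.projectPoints(np.array(P,float).reshape(-1,3),c['rvec'],c['tvec'],c['K'],None)[0][:,0]
E
python3 - <<'E'
import cv2
a=cv2.imread('pics/top0.png')
cv2.imwrite('pics/c1.png',cv2.resize(a[150:330,130:330],None,fx=3.2,fy=3.2,interpolation=cv2.INTER_CUBIC))
cv2.imwrite('pics/c2.png',cv2.resize(a[240:340,340:480],None,fx=5,fy=5,interpolation=cv2.INTER_CUBIC))
E
```

```text
(no output)
```

View pics/c1.png

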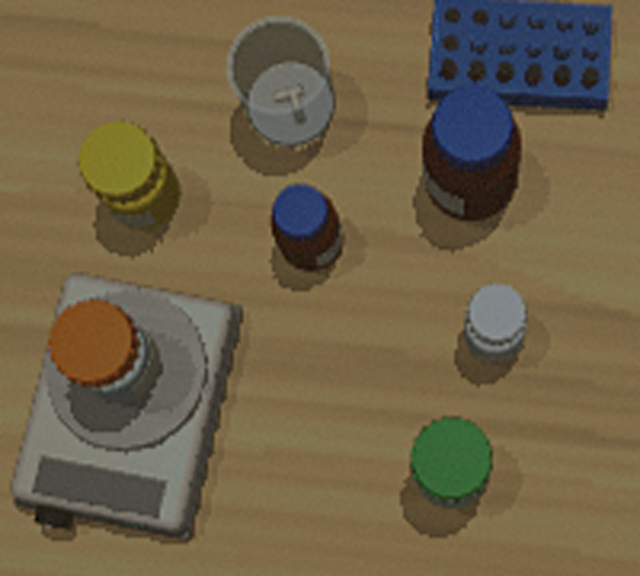

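View pics/c2.png

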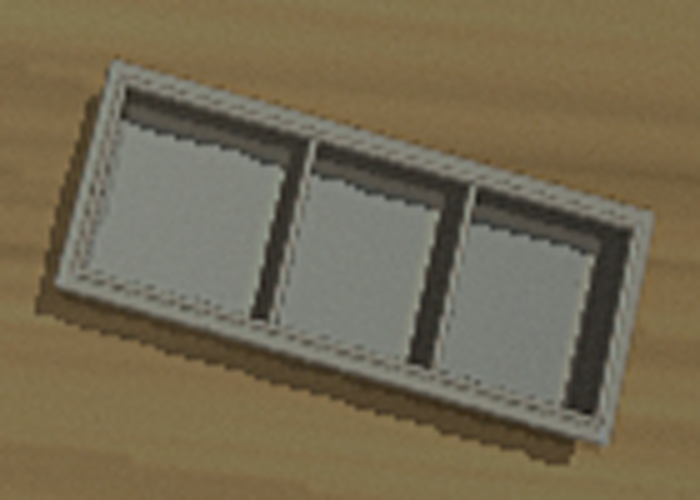

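Clear views. In the tray crop the wide compartment is on the left (115–310), with rim corners at (115,60), (653,210), (608,443), (57,288). In c1 the cap centres are orange (94,342), amber (474,123), white (497,312) and green (451,458). The plate centre is about (128,370).

Run:
```python
from h import *
np.set_printoptions(precision=4,suppress=True)
g=lambda u,v,z:ray('top',u/3.2+130-.35,v/3.2+150-.35,z)
for n,u,v,z in[('orange',94,342,.161),('plate',128,370,.056),('amber',474,123,.143),('white',497,312,.091),('green',451,458,.105),('yellow',118,158,.105),('samber',300,210,.09),('beaker',279,65,.095),('stirTL',70,278,.05),('stirTR',240,308,.05)]:print(n,g(u,v,z))
c=[ray('top',u/5+340-.4,v/5+240-.4,.045)[:2] for u,v in((115,60),(653,210),(608,443),(57,288))]
c=np.array(c);print(c,c.mean(0)); y=(c[0]+c[3]-c[1]-c[2])/2;print(np.linalg.norm(y),np.linalg.norm(c[0]-c[3]))
y/=np.linalg.norm(y);o=c.mean(0);print('yaw of y',np.degrees(np.arctan2(y[1],y[0])))
for k in(.074,-.008,-.082):print(o+k*y)
s=state();cal=calibration('wrist')
print(cal, proj('top',s['eef_pos']))
```

```text
orange [0.4959 0.2509 0.161 ]
plate [0.4933 0.2489 0.056 ]
amber [0.6708 0.0233 0.143 ]
white [ 0.5535 -0.0044  0.091 ]
green [0.4501 0.0169 0.105 ]
yellow [0.6328 0.2668 0.105 ]
samber [0.6119 0.1388 0.09  ]
beaker [0.7142 0.1658 0.095 ]
stirTL [0.5555 0.301  0.05  ]
stirTR [0.5459 0.1775 0.05  ]
[[ 0.5691 -0.1818]
 [ 0.5246 -0.4269]
 [ 0.4197 -0.4082]
 [ 0.4635 -0.162 ]] [ 0.4942 -0.2947]
0.24955777664462836 0.10741897883785899
yaw of y 79.81630658576869
[ 0.5073 -0.2219]
[ 0.4928 -0.3026]
[ 0.4797 -0.3754]
{'K': array([[308.0013,   0.    , 281.7613],
       [  0.    , 308.0013, 208.0604],
       [  0.    ,   0.    ,   1.    ]]), 'rvec': array([-2.3003, -1.791 , -0.2471]), 'tvec': array([-0.5503, -0.035 ,  0.3785])} [[-38.09   435.8902]]
```

```bash
cat >> h.py <<'E'
from scipy.spatial.transform import Rotation as Ro
def need(x,y,z,yaw=-10.2):
    "shift (mm) and turn (deg) in tool axes to put the TCP at x,y,z, pointing down, tool y at yaw"
    s=state();q=s['orientation'];R=Ro.from_quat([*q[1:],q[0]])
    a=np.radians(yaw);Y=np.array([np.cos(a),np.sin(a),0]);Z=np.array([0,0,-1.])
    T=Ro.from_matrix(np.c_[np.cross(Y,Z),Y,Z])
    print('t',round(s['time'],2),'tcp',s['eef_pos'].round(4),'q6',s['qpos'][5].round(2),'w',round(s['gripper_width'],4),'F',s['wrist_force'].round(1))
    print('need',(R.inv().apply(np.array([x,y,z])-s['eef_pos'])*1000).round(1),(R.inv()*T).as_rotvec(degrees=True).round(1))
E
python3 -m jog '[{"translation":[-36,-20,0],"delta_rot":[0,0,0],"grip":0},{"translation":[-72,-40,0],"delta_rot":[0,0,0],"grip":0},{"translation":[-108,-60,-10],"delta_rot":[0,0,0],"grip":0},{"translation":[-144,-80,-15],"delta_rot":[0,0,0],"grip":0},{"translation":[-180,-100,-20],"delta_rot":[0,0,0],"grip":0}]' 60
python3 -m jog '[{"translation":[-36,-20,0],"delta_rot":[0,0,7],"grip":0},{"translation":[-72,-40,0],"delta_rot":[0,0,14],"grip":0},{"translation":[-108,-60,0],"delta_rot":[0,0,21],"grip":0},{"translation":[-144,-80,0],"delta_rot":[0,0,28],"grip":0},{"translation":[-180,-100,0],"delta_rot":[0,0,35],"grip":0}]'
python3 -c "
from h import *
need(.671,.023,.25)"
```

```text
time: 0.52
eef_pos: [0.2855, 0.3908, 0.2514]
orientation: [-0.0, 0.123, 0.992, -0.0]
wrist_force: [0.8, 0.9, 1.0]
gripper_width: 0.0857
gripper_force: 0.0
time: 0.93
eef_pos: [0.4356, 0.2494, 0.2511]
orientation: [-0.0, 0.419, 0.908, -0.0]
wrist_force: [-0.3, 1.3, -0.5]
gripper_width: 0.0854
gripper_force: 0.0
t 0.93 tcp [0.4356 0.2494 0.2511] q6 1.38 w 0.0854 F [-0.3  1.3 -0.5]
need [-325.    32.2    1.1] [-0.  -0.  50.7]
```

```bash
python3 -m jog '[{"translation":[-40,4,0],"delta_rot":[0,0,7],"grip":0},{"translation":[-80,8,0],"delta_rot":[0,0,14],"grip":0},{"translation":[-120,12,0],"delta_rot":[0,0,21],"grip":0},{"translation":[-160,16,0],"delta_rot":[0,0,28],"grip":0},{"translation":[-200,20,0],"delta_rot":[0,0,35],"grip":0}]' >/dev/null
python3 -c "
from h import *
need(.671,.023,.25)"
```

```text
t 1.35 tcp [0.5815 0.1111 0.2509] q6 1.66 w 0.0853 F [0.3 1.  0.4]
need [-96.2  80.7   0.8] [-0.   0.  15.6]
```

```bash
python3 -m jog '[{"translation":[-30,25,0],"delta_rot":[0,0,6],"grip":0},{"translation":[-60,50,0],"delta_rot":[0,0,12],"grip":0},{"translation":[-96,80.7,0],"delta_rot":[0,0,15.6],"grip":0},{"translation":[-96,80.7,0],"delta_rot":[0,0,15.6],"grip":0},{"translation":[-96,80.7,0],"delta_rot":[0,0,15.6],"grip":0}]' >/dev/null
python3 - <<'E'
from h import *
need(.671,.023,.25)
c=calibration('wrist');im=capture('wrist')[:,:,::-1].copy()
for P,z in[((.671,.023),.143),((.5535,-.0044),.091),((.45,.017),.105),((.494,.25),.161)]:
    a=np.linspace(0,6.28,40);r=.02 if z==.091 else .027
    p=proj('wrist',[[P[0]+r*np.cos(t),P[1]+r*np.sin(t),z] for t in a],c)
    if abs(p).max()<2000: cv2.polylines(im,[p.astype(int)],True,(255,0,255),1)
cv2.imwrite('pics/w1.png',im)
R=cv2.Rodrigues(c['rvec'])[0];print(-R.T@c['tvec'],R)
E
```

```text
t 1.77 tcp [0.6716 0.0234 0.2486] q6 1.78 w 0.0855 F [-0.8 -0.4 -0.1]
need [-0.5 -0.5 -1.4] [-0.2  0.   0.2]
[0.68371008 0.09131586 0.39178666] [[ 0.98494641 -0.17282991 -0.0032225 ]
 [-0.16554634 -0.94847518  0.27016522]
 [-0.04974909 -0.26556479 -0.96280858]]
```

View pics/w1.png

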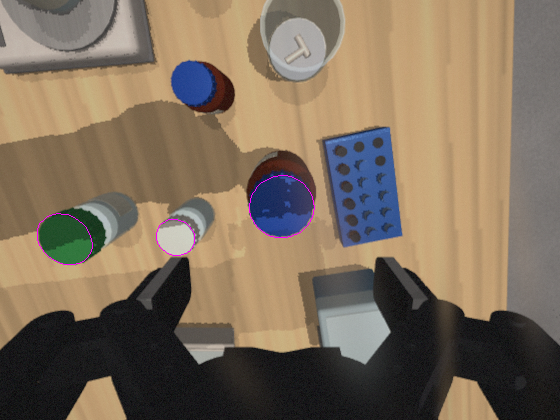

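The wrist view confirms the projected circles sit on the amber (282,206), white (177,237) and green (66,238) caps, so I'll grasp amber.

```bash
python3 -m jog '[{"translation":[0,0,35],"delta_rot":[0,0,0],"grip":0},{"translation":[0,0,70],"delta_rot":[0,0,0],"grip":0},{"translation":[0,0,105],"delta_rot":[0,0,0],"grip":0},{"translation":[0,0,130],"delta_rot":[0,0,0],"grip":0},{"translation":[0,0,144],"delta_rot":[0,0,0],"grip":0}]' >/dev/null
python3 -m jog '[{"translation":[0,0,0],"delta_rot":[0,0,0],"grip":0.3},{"translation":[0,0,0],"delta_rot":[0,0,0],"grip":0.6},{"translation":[0,0,0],"delta_rot":[0,0,0],"grip":1},{"translation":[0,0,0],"delta_rot":[0,0,0],"grip":1},{"translation":[0,0,0],"delta_rot":[0,0,0],"grip":1}]' 60
python3 -m jog '[{"translation":[0,0,0],"delta_rot":[0,0,0],"grip":1},{"translation":[0,0,0],"delta_rot":[0,0,0],"grip":1},{"translation":[0,0,0],"delta_rot":[0,0,0],"grip":1}]'
python3 -c "
from h import *
need(.671,.023,.105)"
```

```text
time: 2.65
eef_pos: [0.6711, 0.0261, 0.1098]
orientation: [0.001, 0.765, 0.644, 0.001]
wrist_force: [-0.9, 1.6, 6.3]
gripper_width: 0.0526
gripper_force: 64.7
time: 2.9
eef_pos: [0.6711, 0.0261, 0.1098]
orientation: [0.001, 0.765, 0.644, 0.002]
wrist_force: [-0.6, 1.5, 7.4]
gripper_width: 0.0525
gripper_force: 64.7
t 2.9 tcp [0.6711 0.0261 0.1098] q6 1.78 w 0.0525 F [-0.6  1.5  7.4]
need [-3.1  0.4  4.8] [ 0.2 -0.1  0.4]
```

```bash
python3 -m jog '[{"translation":[0,0,-10],"delta_rot":[0,0,0],"grip":1},{"translation":[0,0,-35],"delta_rot":[0,0,0],"grip":1},{"translation":[0,0,-65],"delta_rot":[0,0,0],"grip":1},{"translation":[0,0,-95],"delta_rot":[0,0,0],"grip":1},{"translation":[0,0,-115],"delta_rot":[0,0,0],"grip":1}]'
python3 -c "
from h import *
need(.5073,-.2219,.22)"
```

```text
time: 3.32
eef_pos: [0.6704, 0.0255, 0.2258]
orientation: [0.001, 0.765, 0.644, 0.001]
wrist_force: [1.4, 0.9, -4.3]
gripper_width: 0.0526
gripper_force: 65.0
t 3.32 tcp [0.6704 0.0255 0.2258] q6 1.78 w 0.0526 F [ 1.4  0.9 -4.3]
need [-271.6 -118.7    5.4] [ 0.1 -0.   0.4]
```

```bash
python3 -m jog '[{"translation":[-20,-9,0],"delta_rot":[0,0,0],"grip":1},{"translation":[-50,-22,0],"delta_rot":[0,0,0],"grip":1},{"translation":[-80,-35,0],"delta_rot":[0,0,0],"grip":1},{"translation":[-110,-48,0],"delta_rot":[0,0,0],"grip":1},{"translation":[-140,-61,0],"delta_rot":[0,0,0],"grip":1}]' >/dev/null
python3 -m jog '[{"translation":[-30,-13,0],"delta_rot":[0,0,0],"grip":1},{"translation":[-60,-26,0],"delta_rot":[0,0,0],"grip":1},{"translation":[-90,-39,0],"delta_rot":[0,0,0],"grip":1},{"translation":[-115,-50,0],"delta_rot":[0,0,0],"grip":1},{"translation":[-131,-57,0],"delta_rot":[0,0,0],"grip":1}]' >/dev/null
python3 -m jog '[{"translation":[0,0,0],"delta_rot":[0,0,0],"grip":1},{"translation":[0,0,0],"delta_rot":[0,0,0],"grip":1}]' >/dev/null
python3 - <<'E'
from h import *
need(.5073,-.2219,.1138)
c=calibration('wrist');im=capture('wrist')[:,:,::-1].copy()
o=np.array([.4942,-.2947]);a=np.radians(79.82);y=np.array([np.cos(a),np.sin(a)]);x=np.array([y[1],-y[0]])
for (x0,x1,y0,y1) in((-.055,.055,-.127,.127),(-.043,.043,.031,.117),(-.043,.043,-.043,.027)):
    p=proj('wrist',[[*(o+i*x+j*y),.045] for i,j in((x0,y0),(x0,y1),(x1,y1),(x1,y0))],c)
    cv2.polylines(im,[p.astype(int)],True,(255,0,255),1)
cv2.imwrite('pics/w2.png',im)
E
```

```text
t 4.32 tcp [ 0.5075 -0.2221  0.2228] q6 1.33 w 0.0527 F [ 0.3  0.4 -6.2]
need [  0.2  -0.3 109. ] [ 0.  -0.   0.3]
```

View pics/w2.png

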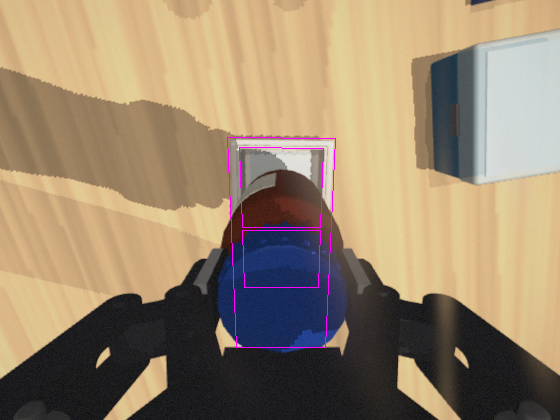

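The tray outline agrees to within about 2 px and the bottle is centred on column 282, so I'll lower it.

```bash
python3 -m jog '[{"translation":[2,0,15],"delta_rot":[0,0,0],"grip":1},{"translation":[2,0,40],"delta_rot":[0,0,0],"grip":1},{"translation":[2,0,65],"delta_rot":[0,0,0],"grip":1},{"translation":[2,0,85],"delta_rot":[0,0,0],"grip":1},{"translation":[2,0,97],"delta_rot":[0,0,0],"grip":1}]' 
python3 -m jog '[{"translation":[0,0,3],"delta_rot":[0,0,0],"grip":1},{"translation":[0,0,6],"delta_rot":[0,0,0],"grip":1},{"translation":[0,0,8],"delta_rot":[0,0,0],"grip":1},{"translation":[0,0,8],"delta_rot":[0,0,0],"grip":1}]'
```

```text
time: 4.78
eef_pos: [0.508, -0.218, 0.1227]
orientation: [-0.001, 0.764, 0.645, -0.001]
wrist_force: [-0.4, -0.5, -5.3]
gripper_width: 0.0524
gripper_force: 65.8
time: 5.12
eef_pos: [0.5089, -0.2195, 0.1181]
orientation: [0.001, 0.765, 0.644, 0.0]
wrist_force: [-0.0, 0.2, -5.7]
gripper_width: 0.0524
gripper_force: 65.8
```

Still hanging (about 5.7 N); continue down gently.

```bash
python3 -m jog '[{"translation":[0,0,1.5],"delta_rot":[0,0,0],"grip":1},{"translation":[0,0,3],"delta_rot":[0,0,0],"grip":1},{"translation":[0,0,3],"delta_rot":[0,0,0],"grip":1}]'
python3 -m jog '[{"translation":[0,0,1],"delta_rot":[0,0,0],"grip":1},{"translation":[0,0,2],"delta_rot":[0,0,0],"grip":1},{"translation":[0,0,2],"delta_rot":[0,0,0],"grip":1}]'
```

```text
time: 5.37
eef_pos: [0.5085, -0.2195, 0.1145]
orientation: [0.0, 0.765, 0.644, 0.0]
wrist_force: [0.3, -0.5, -6.2]
gripper_width: 0.0525
gripper_force: 65.8
time: 5.62
eef_pos: [0.5085, -0.2196, 0.1137]
orientation: [0.001, 0.765, 0.644, 0.0]
wrist_force: [-3.3, 1.1, 4.7]
gripper_width: 0.0525
gripper_force: 67.2
```

Contact at 0.1137 as predicted. Release slowly, then rise.

```bash
python3 -m jog '[{"translation":[0,0,0],"delta_rot":[0,0,0],"grip":0.4},{"translation":[0,0,0],"delta_rot":[0,0,0],"grip":0.2},{"translation":[0,0,0],"delta_rot":[0,0,0],"grip":0},{"translation":[0,0,0],"delta_rot":[0,0,0],"grip":0},{"translation":[0,0,0],"delta_rot":[0,0,0],"grip":0}]'
python3 -m jog '[{"translation":[0,0,-10],"delta_rot":[0,0,0],"grip":0},{"translation":[0,0,-40],"delta_rot":[0,0,0],"grip":0},{"translation":[0,0,-80],"delta_rot":[0,0,0],"grip":0},{"translation":[0,0,-115],"delta_rot":[0,0,0],"grip":0},{"translation":[0,0,-130],"delta_rot":[0,0,0],"grip":0}]'
python3 - <<'E'
from h import *
need(.4946,.2500,.25)
cv2.imwrite('pics/s2.png',cv2.resize(capture('scene')[100:310,130:450,::-1],None,fx=2.4,fy=2.4))
E
```

```text
time: 6.03
eef_pos: [0.5085, -0.2195, 0.1124]
orientation: [0.0, 0.765, 0.644, 0.0]
wrist_force: [0.3, -0.9, -0.4]
gripper_width: 0.0852
gripper_force: 0.0
time: 6.45
eef_pos: [0.509, -0.2197, 0.2481]
orientation: [0.003, 0.765, 0.644, 0.001]
wrist_force: [0.6, 0.0, 0.9]
gripper_width: 0.0851
gripper_force: 0.0
t 6.45 tcp [ 0.509  -0.2197  0.2481] q6 1.33 w 0.0851 F [0.6 0.  0.9]
need [460.4 -94.1  -3.1] [0.3 0.1 0.4]
```

View pics/s2.png

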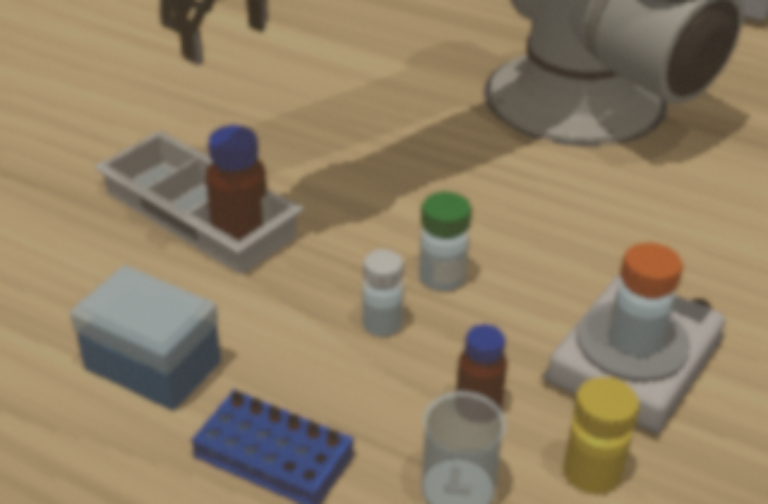

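Amber stands upright in the wide compartment (235,185). Next the orange bottle.

```bash
python3 -m jog '[{"translation":[38,-8,0],"delta_rot":[0,0,0],"grip":0},{"translation":[77,-16,0],"delta_rot":[0,0,0],"grip":0},{"translation":[116,-24,0],"delta_rot":[0,0,0],"grip":0},{"translation":[155,-32,0],"delta_rot":[0,0,0],"grip":0},{"translation":[194,-40,0],"delta_rot":[0,0,0],"grip":0}]' >/dev/null
python3 -m jog '[{"translation":[38,-8,0],"delta_rot":[0,0,0],"grip":0},{"translation":[77,-16,0],"delta_rot":[0,0,0],"grip":0},{"translation":[116,-24,0],"delta_rot":[0,0,0],"grip":0},{"translation":[155,-32,0],"delta_rot":[0,0,0],"grip":0},{"translation":[194,-40,0],"delta_rot":[0,0,0],"grip":0}]' >/dev/null
python3 -m jog '[{"translation":[36,-7,0],"delta_rot":[0,0,0],"grip":0},{"translation":[72,-14,0],"delta_rot":[0,0,0],"grip":0},{"translation":[72,-14,0],"delta_rot":[0,0,0],"grip":0},{"translation":[72,-14,0],"delta_rot":[0,0,0],"grip":0}]' >/dev/null
python3 - <<'E'
from h import *
need(.4955,.2507,.128)
c=calibration('wrist');im=capture('wrist')[:,:,::-1].copy()
a=np.linspace(0,6.28,60)
for x,y,z,r in((.4955,.2507,.161,.027),(.4933,.2489,.056,.056)):
    p=proj('wrist',[[x+r*np.cos(t),y+r*np.sin(t),z] for t in a],c)
    cv2.polylines(im,[p.astype(int)],True,(255,0,255),1)
cv2.imwrite('pics/w3.png',im)
E
```

```text
t 7.67 tcp [0.4936 0.2515 0.242 ] q6 2.21 w 0.0853 F [-0.8 -0.3 -0.4]
need [ -0.4   2.1 114. ] [-0.   0.   0.6]
```

View pics/w3.png

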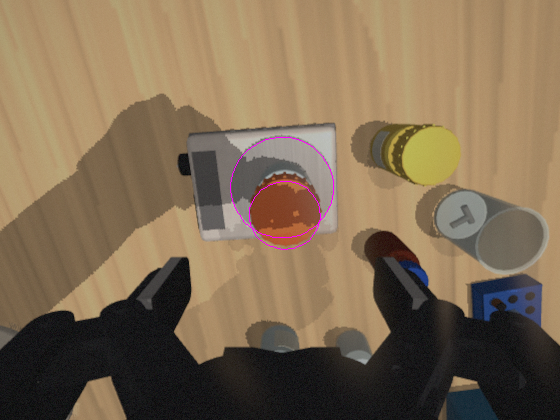

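The orange cap (286,215) and the plate both match the projection. Grasp.

```bash
python3 -m jog '[{"translation":[0,2,25],"delta_rot":[0,0,0],"grip":0},{"translation":[0,2,60],"delta_rot":[0,0,0],"grip":0},{"translation":[0,2,90],"delta_rot":[0,0,0],"grip":0},{"translation":[0,2,107],"delta_rot":[0,0,0],"grip":0},{"translation":[0,2,112],"delta_rot":[0,0,0],"grip":0}]'
python3 -m jog '[{"translation":[0,0,0],"delta_rot":[0,0,0],"grip":0.3},{"translation":[0,0,0],"delta_rot":[0,0,0],"grip":0.6},{"translation":[0,0,0],"delta_rot":[0,0,0],"grip":1},{"translation":[0,0,0],"delta_rot":[0,0,0],"grip":1},{"translation":[0,0,0],"delta_rot":[0,0,0],"grip":1}]' 50
python3 -m jog '[{"translation":[0,0,0],"delta_rot":[0,0,0],"grip":1},{"translation":[0,0,0],"delta_rot":[0,0,0],"grip":1}]'
python3 -m jog '[{"translation":[0,0,-5],"delta_rot":[0,0,0],"grip":1},{"translation":[0,0,-20],"delta_rot":[0,0,0],"grip":1},{"translation":[0,0,-45],"delta_rot":[0,0,0],"grip":1},{"translation":[0,0,-75],"delta_rot":[0,0,0],"grip":1},{"translation":[0,0,-95],"delta_rot":[0,0,0],"grip":1}]'
python3 -c "
from h import *
need(.4928,-.3026,.225)"
```

```text
time: 8.13
eef_pos: [0.4949, 0.2474, 0.1272]
orientation: [-0.0, 0.766, 0.643, -0.002]
wrist_force: [0.4, -0.6, 0.4]
gripper_width: 0.085
gripper_force: 0.0
time: 8.55
eef_pos: [0.4968, 0.2497, 0.1326]
orientation: [0.0, 0.765, 0.644, 0.002]
wrist_force: [-1.0, -0.6, 6.5]
gripper_width: 0.0527
gripper_force: 52.6
time: 8.72
eef_pos: [0.4968, 0.2498, 0.1326]
orientation: [0.001, 0.765, 0.644, 0.002]
wrist_force: [-1.0, -1.6, 6.6]
gripper_width: 0.0527
gripper_force: 52.6
time: 9.13
eef_pos: [0.4962, 0.2496, 0.2284]
orientation: [0.0, 0.765, 0.644, 0.001]
wrist_force: [1.0, 0.4, -2.4]
gripper_width: 0.0524
gripper_force: 52.9
t 9.13 tcp [0.4962 0.2496 0.2284] q6 2.21 w 0.0524 F [ 1.   0.4 -2.4]
need [-544.7   90.6    2.9] [ 0.1 -0.1  0.4]
```

```bash
python3 -m jog '[{"translation":[-20,3,-20],"delta_rot":[0,0,0],"grip":1},{"translation":[-50,8,-40],"delta_rot":[0,0,0],"grip":1},{"translation":[-85,14,-50],"delta_rot":[0,0,0],"grip":1},{"translation":[-123,20,-50],"delta_rot":[0,0,0],"grip":1},{"translation":[-160,27,-50],"delta_rot":[0,0,0],"grip":1}]' >/dev/null
python3 -m jog '[{"translation":[-38,6,0],"delta_rot":[0,0,0],"grip":1},{"translation":[-77,13,0],"delta_rot":[0,0,0],"grip":1},{"translation":[-116,19,0],"delta_rot":[0,0,0],"grip":1},{"translation":[-155,26,0],"delta_rot":[0,0,0],"grip":1},{"translation":[-194,32,0],"delta_rot":[0,0,0],"grip":1}]' >/dev/null
python3 -m jog '[{"translation":[-38,6,0],"delta_rot":[0,0,0],"grip":1},{"translation":[-77,13,0],"delta_rot":[0,0,0],"grip":1},{"translation":[-116,20,0],"delta_rot":[0,0,0],"grip":1},{"translation":[-155,26,0],"delta_rot":[0,0,0],"grip":1},{"translation":[-177,31,0],"delta_rot":[0,0,0],"grip":1}]' 
python3 -c "
from h import *
need(.4928,-.3026,.0806)"
```

```text
time: 10.38
eef_pos: [0.4936, -0.2927, 0.2755]
orientation: [0.0, 0.766, 0.643, -0.0]
wrist_force: [0.2, 0.2, -2.1]
gripper_width: 0.0528
gripper_force: 52.9
t 10.38 tcp [ 0.4936 -0.2927  0.2755] q6 1.21 w 0.0528 F [ 0.2  0.2 -2.1]
need [ -9.7   0.9 194.9] [0.  0.1 0.3]
```

```bash
python3 -m jog '[{"translation":[-10,1,10],"delta_rot":[0,0,0],"grip":1},{"translation":[-10,1,40],"delta_rot":[0,0,0],"grip":1},{"translation":[-10,1,70],"delta_rot":[0,0,0],"grip":1},{"translation":[-10,1,70],"delta_rot":[0,0,0],"grip":1},{"translation":[-10,1,70],"delta_rot":[0,0,0],"grip":1}]' >/dev/null
python3 - <<'E'
from h import *
need(.4928,-.3026,.0806)
im=capture('wrist')[:,:,::-1].copy()
c=calibration('wrist')
o=np.array([.4942,-.2947]);a=np.radians(79.82);y=np.array([np.cos(a),np.sin(a)]);x=np.array([y[1],-y[0]])
for (x0,x1,y0,y1) in((-.055,.055,-.127,.127),(-.043,.043,.031,.117),(-.043,.043,-.043,.027)):
    p=proj('wrist',[[*(o+i*x+j*y),.045] for i,j in((x0,y0),(x0,y1),(x1,y1),(x1,y0))],c)
    cv2.polylines(im,[p.astype(int)],True,(255,0,255),1)
cv2.imwrite('pics/w4.png',im)
E
```

```text
t 10.8 tcp [ 0.4928 -0.2981  0.2044] q6 1.2 w 0.0525 F [-0.1 -0.7 -1.2]
need [ -4.6   1.1 123.8] [-0.2 -0.1  0.4]
```

View pics/w4.png

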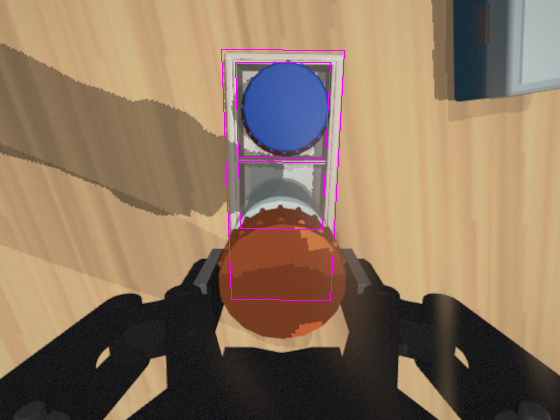

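The tray and amber cap (287,108) align with the outline. Lower orange into the middle compartment.

```bash
python3 -m jog '[{"translation":[-5,1,20],"delta_rot":[0,0,0],"grip":1},{"translation":[-5,1,50],"delta_rot":[0,0,0],"grip":1},{"translation":[-5,1,80],"delta_rot":[0,0,0],"grip":1},{"translation":[-5,1,100],"delta_rot":[0,0,0],"grip":1},{"translation":[-5,1,108],"delta_rot":[0,0,0],"grip":1}]' >/dev/null
python3 -m jog '[{"translation":[0,0,2],"delta_rot":[0,0,0],"grip":1},{"translation":[0,0,4],"delta_rot":[0,0,0],"grip":1},{"translation":[0,0,4],"delta_rot":[0,0,0],"grip":1}]' >/dev/null
python3 -c "
from h import *
need(.4928,-.3026,.0806)"
```

```text
t 11.52 tcp [ 0.4947 -0.3046  0.0954] q6 1.19 w 0.0527 F [-0.  -0.5 -2.5]
need [ 1.6 -2.3 14.8] [0.2 0.1 0.4]
```

```bash
python3 -m jog '[{"translation":[0,-2,4],"delta_rot":[0,0,0],"grip":1},{"translation":[0,-2,8],"delta_rot":[0,0,0],"grip":1},{"translation":[0,-2,11],"delta_rot":[0,0,0],"grip":1},{"translation":[0,-2,12],"delta_rot":[0,0,0],"grip":1},{"translation":[0,-2,12],"delta_rot":[0,0,0],"grip":1}]'
python3 -m jog '[{"translation":[0,0,1],"delta_rot":[0,0,0],"grip":1},{"translation":[0,0,2],"delta_rot":[0,0,0],"grip":1},{"translation":[0,0,2],"delta_rot":[0,0,0],"grip":1}]'
```

```text
time: 11.93
eef_pos: [0.4916, -0.3038, 0.0809]
orientation: [-0.0, 0.765, 0.644, -0.0]
wrist_force: [-0.1, 0.8, -2.6]
gripper_width: 0.0528
gripper_force: 53.6
time: 12.18
eef_pos: [0.4918, -0.3041, 0.0806]
orientation: [0.001, 0.765, 0.644, -0.0]
wrist_force: [-3.6, 1.2, 8.0]
gripper_width: 0.0526
gripper_force: 54.4
```

Set down. Release, rise, and go toward green at (0.450, 0.017).

```bash
python3 -m jog '[{"translation":[0,0,0],"delta_rot":[0,0,0],"grip":0.4},{"translation":[0,0,0],"delta_rot":[0,0,0],"grip":0.2},{"translation":[0,0,0],"delta_rot":[0,0,0],"grip":0},{"translation":[0,0,0],"delta_rot":[0,0,0],"grip":0},{"translation":[0,0,0],"delta_rot":[0,0,0],"grip":0}]'
python3 -m jog '[{"translation":[0,0,-10],"delta_rot":[0,0,0],"grip":0},{"translation":[0,0,-40],"delta_rot":[0,0,0],"grip":0},{"translation":[0,0,-80],"delta_rot":[0,0,0],"grip":0},{"translation":[0,0,-115],"delta_rot":[0,0,0],"grip":0},{"translation":[0,0,-135],"delta_rot":[0,0,0],"grip":0}]'
python3 -c "
from h import *
need(.45,.017,.2)"
```

```text
time: 12.6
eef_pos: [0.4918, -0.3038, 0.0792]
orientation: [0.0, 0.765, 0.644, 0.0]
wrist_force: [-1.0, -0.5, 0.4]
gripper_width: 0.0852
gripper_force: 0.0
time: 13.02
eef_pos: [0.4923, -0.3041, 0.2194]
orientation: [0.002, 0.765, 0.644, 0.001]
wrist_force: [1.0, -0.9, 0.4]
gripper_width: 0.0852
gripper_force: 0.0
t 13.02 tcp [ 0.4923 -0.3041  0.2194] q6 1.19 w 0.0852 F [ 1.  -0.9  0.4]
need [309.3 -96.4  18.4] [0.3 0.1 0.4]
```

```bash
python3 -m jog '[{"translation":[36,-11,0],"delta_rot":[0,0,0],"grip":0},{"translation":[72,-22,0],"delta_rot":[0,0,0],"grip":0},{"translation":[108,-33,0],"delta_rot":[0,0,0],"grip":0},{"translation":[144,-45,0],"delta_rot":[0,0,0],"grip":0},{"translation":[180,-56,0],"delta_rot":[0,0,0],"grip":0}]' >/dev/null
python3 -m jog '[{"translation":[36,-11,0],"delta_rot":[0,0,0],"grip":0},{"translation":[72,-22,0],"delta_rot":[0,0,0],"grip":0},{"translation":[108,-33,10],"delta_rot":[0,0,0],"grip":0},{"translation":[129,-40,20],"delta_rot":[0,0,0],"grip":0},{"translation":[129,-40,20],"delta_rot":[0,0,0],"grip":0}]' >/dev/null
python3 - <<'E'
from h import *
need(.45,.017,.072)
im=capture('wrist')[:,:,::-1].copy();c=calibration('wrist')
a=np.linspace(0,6.28,60)
for x,y,z,r in((.45,.017,.105,.027),(.5535,-.0044,.091,.02)):
    p=proj('wrist',[[x+r*np.cos(t),y+r*np.sin(t),z] for t in a],c)
    cv2.polylines(im,[p.astype(int)],True,(255,0,255),1)
cv2.imwrite('pics/w5.png',im)
E
```

```text
t 13.85 tcp [0.4486 0.0203 0.1936] q6 1.78 w 0.0853 F [ 0.2 -0.4 -0.4]
need [ -3.1   2.1 121.6] [-0.1 -0.   0.6]
```

View pics/w5.png

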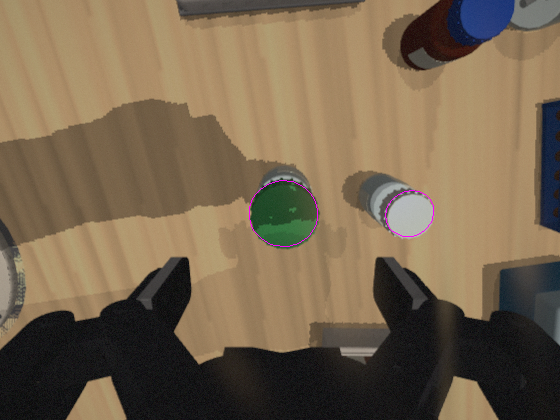

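The green cap (284,213) matches, and white (410,214) leaves finger clearance. Grasp.

```bash
python3 -m jog '[{"translation":[-1,0,25],"delta_rot":[0,0,0],"grip":0},{"translation":[-3,1.5,60],"delta_rot":[0,0,0],"grip":0},{"translation":[-3,1.5,90],"delta_rot":[0,0,0],"grip":0},{"translation":[-3,1.5,112],"delta_rot":[0,0,0],"grip":0},{"translation":[-3,1.5,120],"delta_rot":[0,0,0],"grip":0}]'
python3 -m jog '[{"translation":[0,0,0],"delta_rot":[0,0,0],"grip":0.3},{"translation":[0,0,0],"delta_rot":[0,0,0],"grip":0.6},{"translation":[0,0,0],"delta_rot":[0,0,0],"grip":1},{"translation":[0,0,0],"delta_rot":[0,0,0],"grip":1},{"translation":[0,0,0],"delta_rot":[0,0,0],"grip":1}]' 50
python3 -m jog '[{"translation":[0,0,0],"delta_rot":[0,0,0],"grip":1},{"translation":[0,0,0],"delta_rot":[0,0,0],"grip":1}]'
python3 -m jog '[{"translation":[0,0,-5],"delta_rot":[0,0,0],"grip":1},{"translation":[0,0,-30],"delta_rot":[0,0,0],"grip":1},{"translation":[0,0,-65],"delta_rot":[0,0,0],"grip":1},{"translation":[0,0,-105],"delta_rot":[0,0,0],"grip":1},{"translation":[0,0,-145],"delta_rot":[0,0,0],"grip":1}]'
python3 -c "
from h import *
need(.4797,-.3754,.27)"
```

```text
time: 14.32
eef_pos: [0.4494, 0.0128, 0.0717]
orientation: [-0.001, 0.765, 0.644, -0.001]
wrist_force: [-0.3, 0.1, -0.2]
gripper_width: 0.0855
gripper_force: 0.0
time: 14.73
eef_pos: [0.4517, 0.0137, 0.0765]
orientation: [0.001, 0.765, 0.644, 0.001]
wrist_force: [-2.9, -0.2, 7.9]
gripper_width: 0.0525
gripper_force: 52.1
time: 14.9
eef_pos: [0.4517, 0.0137, 0.0765]
orientation: [0.001, 0.765, 0.644, 0.001]
wrist_force: [-3.8, 1.2, 6.1]
gripper_width: 0.0526
gripper_force: 52.1
time: 15.32
eef_pos: [0.4503, 0.0137, 0.2215]
orientation: [0.0, 0.765, 0.644, 0.0]
wrist_force: [2.0, -0.1, -1.4]
gripper_width: 0.0526
gripper_force: 53.0
t 15.32 tcp [0.4503 0.0137 0.2215] q6 1.77 w 0.0526 F [ 2.  -0.1 -1.4]
need [-378.5   95.2  -48.5] [ 0.  -0.   0.4]
```

```bash
python3 -m jog '[{"translation":[-15,4,-25],"delta_rot":[0,0,0],"grip":1},{"translation":[-50,13,-45],"delta_rot":[0,0,0],"grip":1},{"translation":[-88,22,-50],"delta_rot":[0,0,0],"grip":1},{"translation":[-126,32,-50],"delta_rot":[0,0,0],"grip":1},{"translation":[-164,42,-50],"delta_rot":[0,0,0],"grip":1}]' >/dev/null
python3 -m jog '[{"translation":[-38,9,0],"delta_rot":[0,0,0],"grip":1},{"translation":[-76,19,0],"delta_rot":[0,0,0],"grip":1},{"translation":[-114,28,0],"delta_rot":[0,0,0],"grip":1},{"translation":[-152,38,0],"delta_rot":[0,0,0],"grip":1},{"translation":[-185,46,0],"delta_rot":[0,0,0],"grip":1}]' >/dev/null
python3 -m jog '[{"translation":[-25,5,0],"delta_rot":[0,0,0],"grip":1},{"translation":[-33,7,0],"delta_rot":[0,0,0],"grip":1},{"translation":[-33,7,0],"delta_rot":[0,0,0],"grip":1},{"translation":[-33,7,0],"delta_rot":[0,0,0],"grip":1}]'
python3 - <<'E'
from h import *
need(.4792,-.3782,.0805)
cv2.imwrite('pics/w6.png',capture('wrist')[:,:,::-1])
E
```

```text
time: 16.48
eef_pos: [0.4793, -0.3785, 0.2695]
orientation: [-0.0, 0.765, 0.644, 0.0]
wrist_force: [-0.3, 0.9, -1.5]
gripper_width: 0.0526
gripper_force: 53.1
t 16.48 tcp [ 0.4793 -0.3785  0.2695] q6 1.07 w 0.0526 F [-0.3  0.9 -1.5]
need [  0.2  -0.2 189. ] [-0.  -0.   0.4]
```

View pics/w6.png

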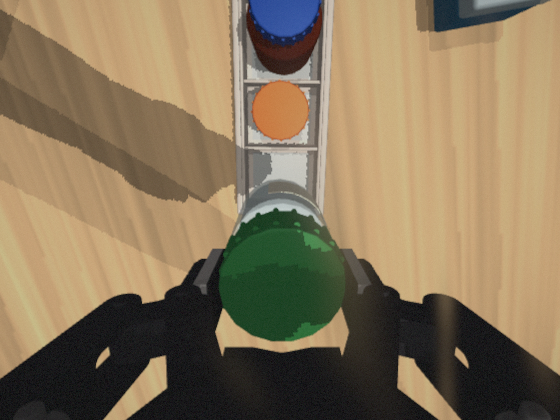

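Orange (280,110) stands in the middle compartment and green is lined up over the end one. Lower it.

```bash
python3 -m jog '[{"translation":[0,0,20],"delta_rot":[0,0,0],"grip":1},{"translation":[0,0,55],"delta_rot":[0,0,0],"grip":1},{"translation":[0,0,90],"delta_rot":[0,0,0],"grip":1},{"translation":[0,0,115],"delta_rot":[0,0,0],"grip":1},{"translation":[0,0,130],"delta_rot":[0,0,0],"grip":1}]' >/dev/null
python3 -m jog '[{"translation":[0,0,12],"delta_rot":[0,0,0],"grip":1},{"translation":[0,0,24],"delta_rot":[0,0,0],"grip":1},{"translation":[0,0,36],"delta_rot":[0,0,0],"grip":1},{"translation":[0,0,44],"delta_rot":[0,0,0],"grip":1},{"translation":[0,0,48],"delta_rot":[0,0,0],"grip":1}]' >/dev/null
python3 -m jog '[{"translation":[0,0,0],"delta_rot":[0,0,0],"grip":1},{"translation":[0,0,0],"delta_rot":[0,0,0],"grip":1}]' >/dev/null
python3 -c "
from h import *
need(.4792,-.3782,.0805)"
```

```text
t 17.53 tcp [ 0.4795 -0.3789  0.0917] q6 1.07 w 0.0528 F [-0.2 -0.8 -0.6]
need [ 0.7 -0.4 11.2] [0.  0.  0.4]
```

```bash
python3 -m jog '[{"translation":[0,0,3],"delta_rot":[0,0,0],"grip":1},{"translation":[0,0,6],"delta_rot":[0,0,0],"grip":1},{"translation":[0,0,9],"delta_rot":[0,0,0],"grip":1},{"translation":[0,0,10],"delta_rot":[0,0,0],"grip":1},{"translation":[0,0,10],"delta_rot":[0,0,0],"grip":1}]'
python3 -m jog '[{"translation":[0,0,1],"delta_rot":[0,0,0],"grip":1},{"translation":[0,0,2],"delta_rot":[0,0,0],"grip":1},{"translation":[0,0,2],"delta_rot":[0,0,0],"grip":1}]'
```

```text
time: 17.95
eef_pos: [0.4792, -0.3788, 0.081]
orientation: [-0.0, 0.765, 0.644, -0.0]
wrist_force: [0.3, -0.1, -2.0]
gripper_width: 0.0532
gripper_force: 53.4
time: 18.2
eef_pos: [0.4793, -0.3791, 0.0806]
orientation: [0.001, 0.765, 0.644, -0.0]
wrist_force: [-2.5, 1.6, 7.8]
gripper_width: 0.0525
gripper_force: 54.0
```

```bash
python3 -m jog '[{"translation":[0,0,0],"delta_rot":[0,0,0],"grip":0.4},{"translation":[0,0,0],"delta_rot":[0,0,0],"grip":0.2},{"translation":[0,0,0],"delta_rot":[0,0,0],"grip":0},{"translation":[0,0,0],"delta_rot":[0,0,0],"grip":0},{"translation":[0,0,0],"delta_rot":[0,0,0],"grip":0}]' >/dev/null
python3 -m jog '[{"translation":[0,0,-10],"delta_rot":[0,0,0],"grip":0},{"translation":[0,0,-40],"delta_rot":[0,0,0],"grip":0},{"translation":[0,0,-80],"delta_rot":[0,0,0],"grip":0},{"translation":[0,0,-115],"delta_rot":[0,0,0],"grip":0},{"translation":[0,0,-135],"delta_rot":[0,0,0],"grip":0}]'
python3 -c "
from h import *
need(.5535,-.0044,.2)"
```

```text
time: 19.03
eef_pos: [0.4797, -0.3791, 0.2195]
orientation: [0.002, 0.765, 0.644, 0.0]
wrist_force: [1.3, -1.0, 0.1]
gripper_width: 0.0858
gripper_force: 0.0
t 19.03 tcp [ 0.4797 -0.3791  0.2195] q6 1.07 w 0.0858 F [ 1.3 -1.   0.1]
need [381.9   8.9  18.7] [0.2 0.1 0.4]
```

```bash
python3 -m jog '[{"translation":[38,1,0],"delta_rot":[0,0,0],"grip":0},{"translation":[77,2,0],"delta_rot":[0,0,0],"grip":0},{"translation":[116,3,0],"delta_rot":[0,0,0],"grip":0},{"translation":[155,4,0],"delta_rot":[0,0,0],"grip":0},{"translation":[194,5,0],"delta_rot":[0,0,0],"grip":0}]' >/dev/null
python3 -m jog '[{"translation":[38,1,0],"delta_rot":[0,0,0],"grip":0},{"translation":[77,2,0],"delta_rot":[0,0,0],"grip":0},{"translation":[116,3,0],"delta_rot":[0,0,10],"grip":0},{"translation":[155,4,20],"delta_rot":[0,0,0],"grip":0},{"translation":[188,4,30],"delta_rot":[0,0,0],"grip":0}]' >/dev/null
python3 -m jog '[{"translation":[0,0,0],"delta_rot":[0,0,0],"grip":0},{"translation":[0,0,0],"delta_rot":[0,0,0],"grip":0},{"translation":[0,0,0],"delta_rot":[0,0,0],"grip":0}]' >/dev/null
python3 -c "
from h import *
need(.5535,-.0044,.061)"
```

```text
t 20.12 tcp [ 0.5533 -0.004   0.185 ] q6 1.73 w 0.0856 F [-0.4 -1.   0.1]
need [ -0.4   0.2 124. ] [0.  0.  0.4]
```

```bash
python3 -m jog '[{"translation":[0,0,25],"delta_rot":[0,0,0],"grip":0},{"translation":[0,0,60],"delta_rot":[0,0,0],"grip":0},{"translation":[0,0,90],"delta_rot":[0,0,0],"grip":0},{"translation":[0,0,112],"delta_rot":[0,0,0],"grip":0},{"translation":[0,0,123],"delta_rot":[0,0,0],"grip":0}]'
python3 -m jog '[{"translation":[0,0,0],"delta_rot":[0,0,0],"grip":0.3},{"translation":[0,0,0],"delta_rot":[0,0,0],"grip":0.5},{"translation":[0,0,0],"delta_rot":[0,0,0],"grip":0.7},{"translation":[0,0,0],"delta_rot":[0,0,0],"grip":1},{"translation":[0,0,0],"delta_rot":[0,0,0],"grip":1}]' 40
python3 -m jog '[{"translation":[0,0,0],"delta_rot":[0,0,0],"grip":1},{"translation":[0,0,0],"delta_rot":[0,0,0],"grip":1},{"translation":[0,0,0],"delta_rot":[0,0,0],"grip":1}]'
python3 -m jog '[{"translation":[0,0,-5],"delta_rot":[0,0,0],"grip":1},{"translation":[0,0,-30],"delta_rot":[0,0,0],"grip":1},{"translation":[0,0,-65],"delta_rot":[0,0,0],"grip":1},{"translation":[0,0,-105],"delta_rot":[0,0,0],"grip":1},{"translation":[0,0,-135],"delta_rot":[0,0,0],"grip":1}]'
python3 -c "
from h import *
need(.4935,.2485,.2)"
```

```text
time: 20.53
eef_pos: [0.552, -0.0055, 0.059]
orientation: [-0.001, 0.766, 0.643, -0.001]
wrist_force: [0.3, 0.1, 0.1]
gripper_width: 0.0852
gripper_force: 0.0
time: 20.95
eef_pos: [0.5543, -0.0041, 0.0635]
orientation: [0.001, 0.765, 0.644, 0.001]
wrist_force: [-1.1, 0.6, 6.1]
gripper_width: 0.039
gripper_force: 39.7
time: 21.2
eef_pos: [0.5543, -0.004, 0.0635]
orientation: [0.001, 0.765, 0.644, 0.001]
wrist_force: [-1.8, -0.6, 6.0]
gripper_width: 0.0386
gripper_force: 39.7
time: 21.62
eef_pos: [0.5533, -0.0039, 0.2002]
orientation: [0.001, 0.765, 0.644, 0.001]
wrist_force: [1.3, -0.3, -0.7]
gripper_width: 0.0387
gripper_force: 40.5
t 21.62 tcp [ 0.5533 -0.0039  0.2002] q6 1.73 w 0.0387 F [ 1.3 -0.3 -0.7]
need [ 238.5 -101.9    0. ] [ 0.1 -0.   0.4]
```

```bash
python3 -m jog '[{"translation":[20,-8,-5],"delta_rot":[0,0,0],"grip":1},{"translation":[52,-22,-10],"delta_rot":[0,0,0],"grip":1},{"translation":[84,-36,-10],"delta_rot":[0,0,0],"grip":1},{"translation":[116,-50,-10],"delta_rot":[0,0,0],"grip":1},{"translation":[148,-63,-10],"delta_rot":[0,0,0],"grip":1}]' >/dev/null
python3 -m jog '[{"translation":[34,-14,0],"delta_rot":[0,0,0],"grip":1},{"translation":[66,-28,0],"delta_rot":[0,0,0],"grip":1},{"translation":[90,-39,0],"delta_rot":[0,0,0],"grip":1},{"translation":[90,-39,0],"delta_rot":[0,0,0],"grip":1},{"translation":[90,-39,0],"delta_rot":[0,0,0],"grip":1}]' >/dev/null
python3 - <<'E'
from h import *
need(.4935,.2485,.1195)
c=calibration('wrist');im=capture('wrist')[:,:,::-1].copy()
a=np.linspace(0,6.28,60)
p=proj('wrist',[[.4933+.056*np.cos(t),.2489+.056*np.sin(t),.056] for t in a],c)
cv2.polylines(im,[p.astype(int)],True,(255,0,255),1)
cv2.imwrite('pics/w7.png',im)
E
```

```text
t 22.45 tcp [0.4928 0.2493 0.2069] q6 2.21 w 0.0391 F [-0.1 -0.1 -1.1]
need [-0.7  0.8 87.4] [ 0.  -0.   0.6]
```

View pics/w7.png

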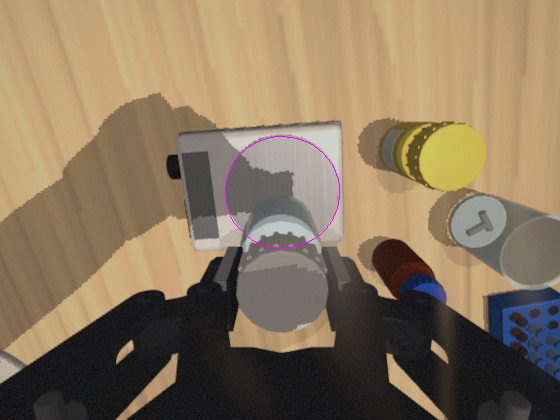

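The plate circle may be a few px off relative to the body, so I'll take a contrast-enhanced crop.

Run:
```python
from h import *
im=capture('wrist')[:,:,::-1]
a=cv2.createCLAHE(4,(2,2)).apply(cv2.cvtColor(im[110:260,160:360],cv2.COLOR_BGR2GRAY))
cv2.imwrite('pics/w8.png',cv2.resize(a,None,fx=4,fy=4,interpolation=cv2.INTER_CUBIC))
c=calibration('wrist');np.save('c8.npy',np.r_[c['rvec'],c['tvec']]);need(.4935,.2485,.1195)
```

```text
t 22.55 tcp [0.4933 0.2477 0.2068] q6 2.21 w 0.0391 F [ 0.3 -0.5 -1.8]
need [ 0.8 -0.  87.3] [ 0.  -0.   0.4]
```

View pics/w8.png

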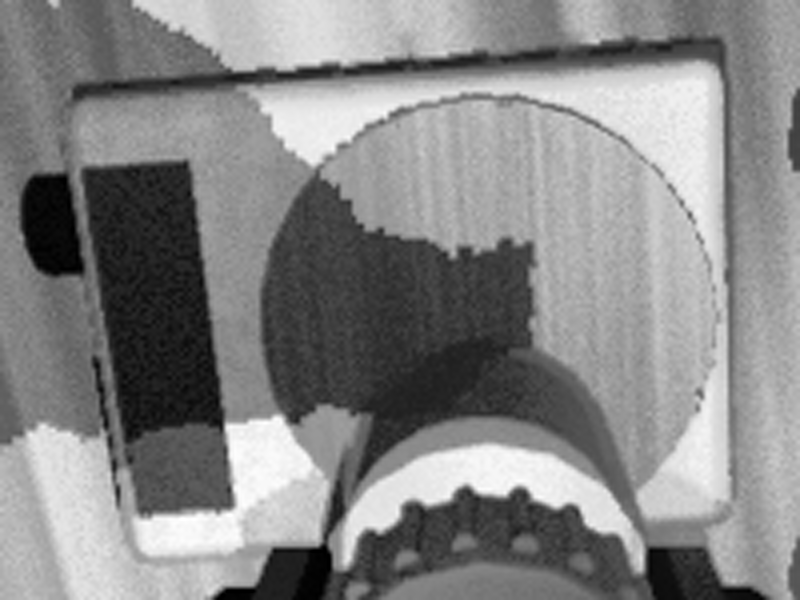

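Run:
```python
from h import *
v=np.load('c8.npy');c=dict(K=calibration('wrist')['K'],rvec=v[:3],tvec=v[3:])
print(ray('w',490/4+160-.4,323/4+110-.4,.056,c))
need(.4935,.2495,.1195)
```

```text
[0.49428326 0.25213753 0.056     ]
t 22.55 tcp [0.4933 0.2477 0.2068] q6 2.21 w 0.0391 F [ 0.3 -0.5 -1.8]
need [ 1.8 -0.2 87.3] [ 0.  -0.   0.4]
```

```bash
python3 -m jog '[{"translation":[1,0,12],"delta_rot":[0,0,0],"grip":1},{"translation":[3,0,30],"delta_rot":[0,0,0],"grip":1},{"translation":[3,0,50],"delta_rot":[0,0,0],"grip":1},{"translation":[3,0,65],"delta_rot":[0,0,0],"grip":1},{"translation":[3,0,74],"delta_rot":[0,0,0],"grip":1}]' >/dev/null
python3 -m jog '[{"translation":[0,0,0],"delta_rot":[0,0,0],"grip":1},{"translation":[0,0,0],"delta_rot":[0,0,0],"grip":1}]' >/dev/null
python3 -c "
from h import *
need(.4938,.2505,.1195)"
```

```text
t 23.13 tcp [0.4937 0.2503 0.1321] q6 2.21 w 0.0388 F [-0.   0.5  0.1]
need [ 0.3  0.  12.6] [-0.   0.   0.3]
```

```bash
python3 -m jog '[{"translation":[0,0,3],"delta_rot":[0,0,0],"grip":1},{"translation":[0,0,6],"delta_rot":[0,0,0],"grip":1},{"translation":[0,0,9],"delta_rot":[0,0,0],"grip":1},{"translation":[0,0,11],"delta_rot":[0,0,0],"grip":1},{"translation":[0,0,11],"delta_rot":[0,0,0],"grip":1}]'
python3 -m jog '[{"translation":[0,0,1],"delta_rot":[0,0,0],"grip":1},{"translation":[0,0,2],"delta_rot":[0,0,0],"grip":1},{"translation":[0,0,2],"delta_rot":[0,0,0],"grip":1}]'
```

```text
time: 23.55
eef_pos: [0.4936, 0.2509, 0.1209]
orientation: [-0.0, 0.765, 0.644, -0.0]
wrist_force: [0.1, -0.3, -0.0]
gripper_width: 0.0389
gripper_force: 40.6
time: 23.8
eef_pos: [0.4938, 0.2511, 0.1196]
orientation: [0.0, 0.765, 0.644, 0.0]
wrist_force: [-0.2, 0.4, 2.2]
gripper_width: 0.0387
gripper_force: 40.7
```

Contact. Release, rise clear, and move back toward the base for a final look.

```bash
python3 -m jog '[{"translation":[0,0,0],"delta_rot":[0,0,0],"grip":0.5},{"translation":[0,0,0],"delta_rot":[0,0,0],"grip":0.3},{"translation":[0,0,0],"delta_rot":[0,0,0],"grip":0},{"translation":[0,0,0],"delta_rot":[0,0,0],"grip":0},{"translation":[0,0,0],"delta_rot":[0,0,0],"grip":0}]'
python3 -m jog '[{"translation":[0,0,-10],"delta_rot":[0,0,0],"grip":0},{"translation":[0,0,-40],"delta_rot":[0,0,0],"grip":0},{"translation":[0,0,-75],"delta_rot":[0,0,0],"grip":0},{"translation":[0,0,-105],"delta_rot":[0,0,0],"grip":0},{"translation":[0,0,-130],"delta_rot":[0,0,0],"grip":0}]'
python3 -m jog '[{"translation":[15,-35,0],"delta_rot":[0,0,0],"grip":0},{"translation":[30,-70,0],"delta_rot":[0,0,0],"grip":0},{"translation":[45,-105,0],"delta_rot":[0,0,0],"grip":0},{"translation":[60,-140,0],"delta_rot":[0,0,0],"grip":0},{"translation":[60,-140,0],"delta_rot":[0,0,0],"grip":0}]'
python3 - <<'E'
from h import *
a=capture('top')[140:340,130:480,::-1];b=capture('scene')[140:310,150:450,::-1]
a=cv2.resize(a,(525,300),interpolation=cv2.INTER_CUBIC);b=cv2.resize(b,(525,298),interpolation=cv2.INTER_CUBIC)
cv2.imwrite('pics/end.png',np.vstack([a,b]))
E
```

```text
time: 24.22
eef_pos: [0.4937, 0.2509, 0.1192]
orientation: [0.0, 0.765, 0.644, -0.0]
wrist_force: [0.6, -0.3, 0.8]
gripper_width: 0.0853
gripper_force: 0.0
time: 24.63
eef_pos: [0.4937, 0.2509, 0.2526]
orientation: [0.0, 0.765, 0.644, 0.001]
wrist_force: [0.7, -0.5, 0.1]
gripper_width: 0.0853
gripper_force: 0.0
time: 25.05
eef_pos: [0.3618, 0.3363, 0.2507]
orientation: [-0.001, 0.764, 0.646, 0.001]
wrist_force: [-0.4, -0.6, 0.0]
gripper_width: 0.0852
gripper_force: 0.0
```

View pics/end.png

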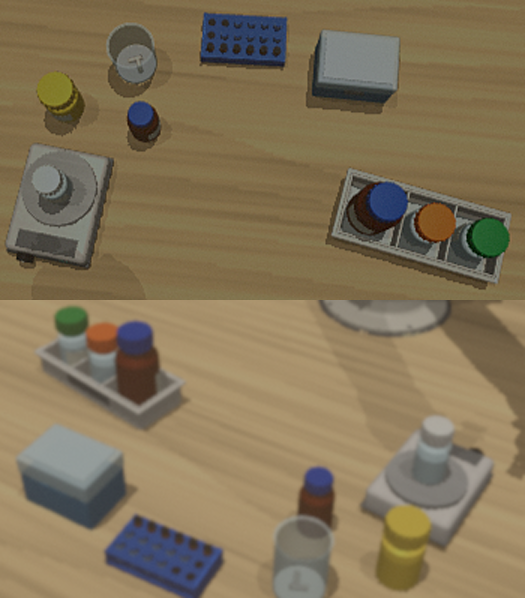

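The final views show amber, orange and green upright in their compartments (385,205; 435,222; 488,238). The white-capped bottle is on the plate, and the bystanders have not moved.

```bash
python3 -c "
from plant import *
print(close_job())"
```

```text
the job is handed in; nothing more can be done
None
```

The job is handed in at about 25 s: amber, orange and green stand upright in the tray in that order, the white-capped bottle is on the middle of the stirrer plate, and the beaker, rack and tip box were left in place.

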